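Gather the glass-cleaning kit into the entrance caddy

TASK

Tidy the glass-cleaning kit into the grey caddy, each thing inside its own bay: the pink glass-wiper flat and lengthwise in the green bay, the steel scraper flat and lengthwise in the blue bay, the frosted jar with the white cap upright in the orange bay, and the yellow blade case flat in the white bay. Leave the pink dusting brush and the brown shoe-cream jar where they are, and let go of everything at the end.

Things in the scene. Friction and masses are not known exactly. Their poses are not given: they have to be found in the camera images.
- wiper_center (a point): pink plastic glass-wiper, loose, lying flat: a T from above, 136 mm long (x), handle 26 mm wide, 24 mm high; at its +x end a cross-bar 92 mm long (y), 22 mm high, edged with black rubber. 110 g. The point is mid-length on the handle, 12 mm above the underside; x runs along the handle towards the cross-bar, z up.
- scraper_center (a point): steel scraper, loose, lying flat: 130 mm long (x), ribbed steel handle 24 mm wide and 20 mm high, at the +x end a clamp 44 mm wide with a short flat blade. 140 g. The point is mid-length on the handle, 10 mm above the underside; x along the handle towards the blade, z up.
- jar_center (a point): frosted (milky pale) squat polypropylene jar with a white cap, loose, upright: 56 mm in diameter, 45 mm high with cap (cap 54 mm in diameter, top 13 mm). 100 g. The point is on its axis, 22.5 mm above the underside; z up.
- blades_center (a point): yellow plastic spare-blade case, loose: a closed box 70 (x) x 36 (y) x 22 (z) mm with a small black catch on top. 50 g. The point is its centre, 11 mm above the underside.
- brush_center (a point): look-alike, leave alone: pink dusting brush, loose. The same pink handle as the wiper (26 mm wide, 24 mm high), but a 40 x 56 mm pink block with dark bristles at its +x end in place of the long cross-bar; 136 mm long. The point is on the handle, 12 mm above the underside.
- cream_center (a point): look-alike, leave alone: dark brown jar of shoe cream with a black cap, the same shape and size as the frosted jar (56 mm in diameter, 45 mm high). The point is on its axis, 22.5 mm above the underside. Nothing near the caddy or the scattered things is higher than 50 mm, but a 180 mm drawer unit stands by the left (+y) edge.
- bay_green: green open bay, fixed in the low grey caddy (fixed, 344 x 256 mm, rim 15 mm high) that holds four bays two by two, 2 mm apart. Outside 166 (x) x 122 (y) mm, inside 160 x 116 mm; walls 3 mm thick, rising 8 mm above the 3 mm floor. The origin is the centre of its underside, 4 mm above the work surface; x along the long side, z up.
- bay_blue: blue open bay, fixed in the low grey caddy (fixed, 344 x 256 mm, rim 15 mm high) that holds four bays two by two, 2 mm apart. Outside 166 (x) x 122 (y) mm, inside 160 x 116 mm; walls 3 mm thick, rising 8 mm above the 3 mm floor. The origin is the centre of its underside, 4 mm above the work surface; x along the long side, z up.
- bay_orange: orange open bay, fixed in the low grey caddy (fixed, 344 x 256 mm, rim 15 mm high) that holds four bays two by two, 2 mm apart. Outside 166 (x) x 122 (y) mm, inside 160 x 116 mm; walls 3 mm thick, rising 8 mm above the 3 mm floor. The origin is the centre of its underside, 4 mm above the work surface; x along the long side, z up.
- bay_white: white open bay, fixed in the low grey caddy (fixed, 344 x 256 mm, rim 15 mm high) that holds four bays two by two, 2 mm apart. Outside 166 (x) x 122 (y) mm, inside 160 x 116 mm; walls 3 mm thick, rising 8 mm above the 3 mm floor. The origin is the centre of its underside, 4 mm above the work surface; x along the long side, z up.
Not all that is in view belongs to the job. What is shaped like the bay_orange but black or red is not meant.

How it is judged (in metres and radians):
At the end, for the whole second after the job is handed in: Each kit thing rests inside its bay's walls: wiper (green) and scraper (blue) flat, lengthwise (0.25, 0.4 rad), within 16 and 20 mm of centre along it, 16 and 40 mm across; jar (orange) upright, case (white) flat, anywhere inside. Brush and brown jar within 30 mm of their start (x of wiper_center in the frame of bay_green between -0.016 and 0.016 m and y of wiper_center in the frame of bay_green between -0.016 and 0.016 m and z of wiper_center in the frame of bay_green below 0.0175 m and angle between each of wiper_center, scraper_center, jar_center, blades_center's own z axis and vertical below 0.08 rad and linear speed of each of wiper, scraper, jar, blades below 0.02 m/s and angular speed of each of wiper, scraper, jar, blades below 0.2 rad/s and angle between the x axis of wiper_center and the x axis of bay_green, either way round below 0.25 rad and x of scraper_center in the frame of bay_blue between -0.02 and 0.02 m and y of scraper_center in the frame of bay_blue between -0.04 and 0.04 m and z of scraper_center in the frame of bay_blue below 0.0155 m and angle between the x axis of scraper_center and the x axis of bay_blue, either way round below 0.4 rad and x of jar_center in the frame of bay_orange between -0.054 and 0.054 m and y of jar_center in the frame of bay_orange between -0.032 and 0.032 m and z of jar_center in the frame of bay_orange below 0.028 m and x of blades_center in the frame of bay_white between -0.064 and 0.064 m and y of blades_center in the frame of bay_white between -0.042 and 0.042 m and z of blades_center in the frame of bay_white below 0.0165 m and distance of each of brush_center, cream_center from where it was at the start of the episode below 0.03 m); the robot touches nothing.
It fails at once if the pink brush is moved more than 30 mm (distance of brush_center from where it was at the start of the episode above 0.03 m).
It fails at once if the brown jar is moved more than 30 mm (distance of cream_center from where it was at the start of the episode above 0.03 m).
It also fails if it takes over 96 s, if anything falls off the work surface, if the arm or the gripper's body presses on something with over 40 N, if the wrist force passes 120 N, or if a joint passes its speed limit or range.

ROBOT

A 6-joint arm with a two-finger parallel gripper is mounted at the origin on the work surface. World frame = base frame: x ahead of the robot, y to its left, z up, the work surface at z = 0. Lengths are in mm, angles in rad, forces in N, time in s.
With the tool pointing down it reaches from about 400 to 925 mm from the base axis. Payload 3.4 kg.
Tool frame: the origin (TCP) lies at the very end of the fingers, on their centre line; the grasp point (between the pads) lies 19 mm behind it; z points along the fingers, y is the direction in which the jaws open and shut (so a half turn about z gives the same grasp; the last joint's range is limited). The gripper opens to 85 mm and grips with 20 to 120 N. Pads are 22 mm wide; open, the fingers measure 114 mm over their backs; the gripper's body (76 mm by 85 mm) begins 54 mm behind the grasp point. The pads swing forward as they close: fully open they stand 13 mm farther back than shut.
Start: joints at [-1.246, 0.307, 1.506, -0, 1.328, -0.073], TCP at [223.257, -529.894, 231.305] pointing down, gripper open.
Joint ranges: [-3.12, 3.12], [-1.05, 2.28], [0.14, 2.33], [-1.42, 4.57], [0.1, 2.73], [-2.68, 2.68]. Speed limits (rad/s): [2.57, 2.57, 3.14, 3.14, 3.14, 3.14].

INTERFACE

Orientations are given as a rotation vector (axis times angle).
In Python, from rig import robot, optics gives the robot as it stands. The module is installed in compiled form; this text tells all that it offers.
- The arm moves only by the tool jog_arm, never from a script. Its argument "series" is one flat list of numbers, 7 for each row, row after row: the shift along the tool's x, y, z in m, then the turn, a rotation vector about the tool's x, y, z in units of 6 degrees (1.0 is 6 degrees), then the opening, from 0 (shut) to 1 (fully open). In form: [dx, dy, dz, ax, ay, az, gripper, dx, dy, dz, ax, ay, az, gripper, ...]. A call has 1 to 8 rows; each row shifts and turns the commanded pose from where the row before left it, along the tool's axes as they then stand; what a row does not reach is not made up. A row lasts 1/12 s, in which the tool goes at most 41.7 mm and 7.16 degrees, less where a joint would pass 70% of its speed; a pose out of reach is approached as far as the arm can. A call with a gripper value outside its range is refused whole. The fingers move at their own pace and stop on an object; "force" is the grip in N (left out, the last holds). Time passes only in rows, so rows that do not move let the fingers close. It gives the time, the measured TCP pose, the force and the opening at its end, in the units of the state.
- robot.sense(): the state, without advancing time (a new reading comes with each control period).
- optics.snapshot(name): name is "scene" or "top"; returns (picture, depth): 480x640x3 uint8, red, green, blue; 480x640 float32, mm along the optical axis (not along the pixel's ray), 0 where there is no reading.
- optics.camera_info(name): a dict with "K" (3x3 intrinsics, pixels), "rvec" (rotation vector, rad) and "tvec" (3), from world to camera coordinates, as OpenCV has them. Camera axes: x right, y down, z forward; pixel columns grow to the right and rows downward; lengths in mm; the calibration is good to about 2 mm. A picture is of the moment at which its call begins. camera_info takes no time and is no camera call.
- robot.hand_in(): hands the job in, once; it reports no verdict.
The state is a dict: "time": time; "qpos": joint angles; "joint_velocities": joint speeds; "effort": joint torques, N m; "tcp_pos": TCP position; "orientation": TCP orientation; "wrist_force": force on the tool from outside, world axes, zero at the start; "torque": the same for the moment, N m; "finger_gap": finger opening in mm.
Only numpy, scipy, OpenCV 4.12 (cv2) and the standard library are available. Lean on these libraries where they do the work, as an engineer would, in place of code of your own. Each camera call takes 0.05 s, during which the arm holds its last target.

## Working session

There is one attempt and no reset: what is moved stays moved. The work goes in short steps, Python scripts to look and compute and a tool call to move; the robot and the scene stay as the last step left them, time stands still between calls to the robot, and variables do not carry over. Pictures are saved under pics/ and viewed, and the job is handed in when it is done.

Besides the shell and the picture viewer there is one more tool, called as a command line: name --argument value ..., lists and objects as JSON in quotes. jog_arm: Moves the arm, as the interface text tells. Its arguments: {"type":"object","properties":{"series":{"type":"array"},"force":{"type":"number"}},"required":["series"]}

```bash
mkdir -p pics && ls
python3 - <<'E'
from rig import robot, optics
import cv2, numpy as np
print(robot.sense())
for n in ("scene","top"):
    p,d=optics.snapshot(n); i=optics.camera_info(n)
    np.savez(f"pics/{n}0.npz",p=p,d=d); cv2.imwrite(f"pics/{n}0.png",p[:,:,::-1])
    print(n,i)
E
```

```text
pics
{'time': 0.0, 'qpos': array([-1.24548294e+00,  3.07582324e-01,  1.50771331e+00,  2.98282774e-05,
        1.32839898e+00, -7.35039819e-02]), 'joint_velocities': array([-0.00107071,  0.0005074 ,  0.00017855, -0.00060384, -0.00039695,
        0.00043207]), 'effort': array([-4.18911286e-04, -4.57544017e+01, -2.51912338e+01, -1.46031498e-04,
        1.32899135e-02, -1.65803380e-05]), 'tcp_pos': array([ 223.04357404, -529.19674794,  230.36065172]), 'orientation': array([-3.07729314e+00, -6.21892496e-01,  3.69250441e-04]), 'wrist_force': array([ 0.15314653, -1.24355478,  0.04864874]), 'torque': array([ 0.06035302,  0.03660361, -0.00976819]), 'finger_gap': 85.4912458647638}
scene {'K': array([[443.32398623,   0.        , 311.02871365],
       [  0.        , 443.32398623, 238.50621959],
       [  0.        ,   0.        ,   1.        ]]), 'rvec': array([ 2.07703672,  1.22511775, -0.51363861]), 'tvec': array([-221.88252921, -244.65105328, 1397.4800577 ])}
top {'K': array([[607.89530973,   0.        , 327.15019519],
       [  0.        , 607.89530973, 247.62826052],
       [  0.        ,   0.        ,   1.        ]]), 'rvec': array([ 2.22220968, -2.16082695,  0.05753512]), 'tvec': array([  10.63171423,  450.62406706, 1535.09365564])}
```

View pics/top0.png

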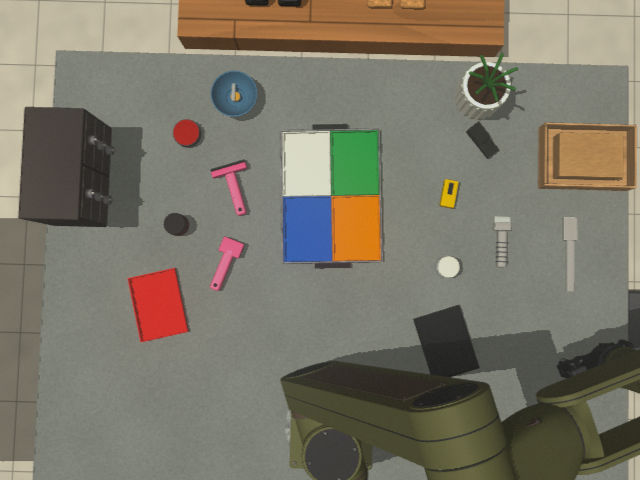

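View pics/scene0.png

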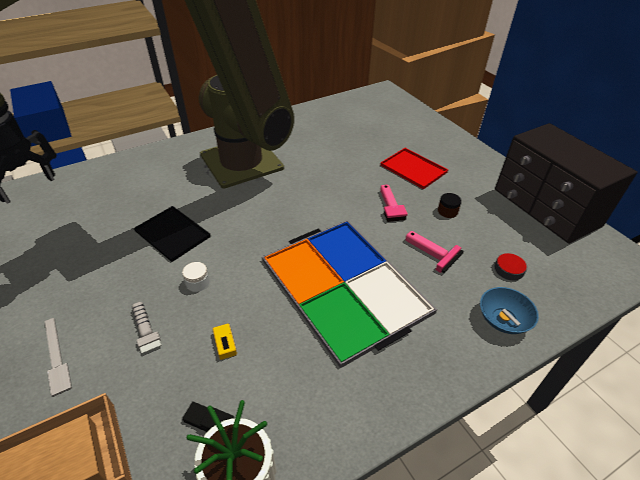

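The top view has +x up and +y left. What could be mistaken for each kit thing:
- **Wiper:** pink T at (233,187), with a long bar edged in black. The other pink thing at (227,264) has a short block, so it is the brush.
- **Scraper:** ribbed thing at (502,242). The other is a smooth pale spatula at (570,253).
- **Jar:** white cap at (448,267). Others are the dark jar (177,224) and the red jar (187,132).
- **Case:** yellow at (450,193). Other is the black box (482,140).
- **Orange bay:** (357,229). Others are the black tray (447,341) and the red tray (158,305).

I'll check these in one close crop and measure.

```bash
cat > h.py <<'E'
import numpy as np, cv2
from rig import robot, optics
def cam(n):
    i=optics.camera_info(n); R,_=cv2.Rodrigues(i["rvec"]); return np.array(i["K"]),R,np.array(i["tvec"]).reshape(3)
def cast(n,uv,z):
    K,R,t=cam(n); uv=np.atleast_2d(uv).astype(float)
    r=(np.c_[uv,np.ones(len(uv))]@np.linalg.inv(K).T)@R; c=-R.T@t
    s=(z-c[2])/r[:,2]; return c+r*s[:,None]
def deproj(n,uv,d):
    K,R,t=cam(n); uv=np.atleast_2d(uv).astype(float)
    p=(np.c_[uv,np.ones(len(uv))]@np.linalg.inv(K).T)*np.reshape(d,(-1,1)); return (p-t)@R
def proj(n,P):
    i=optics.camera_info(n); return cv2.projectPoints(np.atleast_2d(P).astype(float),i["rvec"],i["tvec"],i["K"],None)[0][:,0]
def cloud(n,d):
    v,u=np.mgrid[:480,:640]; return deproj(n,np.c_[u.ravel(),v.ravel()],d.ravel()).reshape(480,640,3)
def snap(n,tag):
    p,d=optics.snapshot(n); cv2.imwrite(f"pics/{n}_{tag}.png",p[:,:,::-1]); return p,d
E
cat > m.py <<'E'
from h import *
f=np.load("pics/top0.npz"); p,d=f["p"],f["d"]; C=cloud("top",d)
hsv=cv2.cvtColor(p,cv2.COLOR_RGB2HSV)
def reg(mask,box):
    m=np.zeros((480,640),bool); x0,y0,x1,y1=box; m[y0:y1,x0:x1]=mask[y0:y1,x0:x1]; return m
H,S,V=[hsv[:,:,i].astype(int) for i in range(3)]
full=np.ones((480,640),bool)
tall=(C[:,:,2]>8)
items={"wiper":(reg((S>90)&((H>150)),(205,155,255,220)),24),
"brush":(reg((S>90)&(H>150),(205,230,250,295)),24),
"scraper":(reg((V>95)&(tall),(488,210,518,272)),18),
"jar":(reg((V>150)&(S<60),(430,250,468,285)),45),
"blades":(reg((S>120)&(H>15)&(H<35),(435,172,468,215)),22),
"cream":(reg(V<70,(160,210,192,240)),45),
"green":(reg((S>120)&(H>45)&(H<80),(325,120,388,200)),7),
"blue":(reg((S>120)&(H>100)&(H<130),(278,190,338,268)),7),
"orange":(reg((S>150)&(H<22),(325,190,388,268)),7),
"white":(reg((V>150)&(S<60),(278,125,335,200)),7)}
for k,(m,z) in items.items():
    m=m.astype(np.uint8)
    n,l,st,_=cv2.connectedComponentsWithStats(m); j=1+np.argmax(st[1:,4]); m=(l==j)
    v,u=np.nonzero(m); P=cast("top",np.c_[u,v],z)[:,:2].astype(np.float32)
    (cx,cy),(w,h),a=cv2.minAreaRect(P); q=proj("top",[[cx,cy,z]])[0]
    zz=C[:,:,2][m]
    print(k,"n",m.sum(),"px",q.round(1),"rect c",round(cx,1),round(cy,1),"sz",round(w,1),round(h,1),"a",round(a,1),"mean",P.mean(0).round(1),"z med/95",np.median(zz).round(1),np.percentile(zz,95).round(1))
c=cv2.hconcat([cv2.resize(p[150:300,200:280],None,fx=4,fy=4,interpolation=cv2.INTER_CUBIC)[:, :],cv2.resize(p[150:300,425:525],None,fx=4,fy=4,interpolation=cv2.INTER_CUBIC)])
cv2.imwrite("pics/crop0.png",c[:,:,::-1]); print(c.shape)
E
python3 m.py
```

```text
wiper n 689 px [234.5 190.3] rect c 588.7 262.6 sz 128.9 91.1 a 18.5 mean [603.6 267.5] z med/95 22.5 28.5
brush n 723 px [223.6 264.2] rect c 400.3 283.4 sz 55.7 134.6 a 68.9 mean [411.7 278.2] z med/95 23.7 29.3
scraper n 562 px [502.  241.5] rect c 477.9 -419.7 sz 129.6 45.7 a 0.6 mean [ 484.7 -419.5] z med/95 17.3 24.7
jar n 380 px [448.  266.5] rect c 409.8 -278.6 sz 52.2 54.8 a 1.6 mean [ 410.  -278.3] z med/95 44.6 49.6
blades n 374 px [448.7 193.3] rect c 596.4 -281.8 sz 37.9 71.6 a 80.7 mean [ 595.  -281.5] z med/95 20.9 27.4
cream n 438 px [176.2 224. ] rect c 496.8 402.0 sz 62.7 52.1 a 73.2 mean [496.8 401.9] z med/95 44.4 50.5
green n 2975 px [354.3 162.3] rect c 672.4 -40.5 sz 166.5 120.6 a 2.7 mean [671.8 -41.2] z med/95 7.6 15.3
blue n 3078 px [306.8 228.5] rect c 498.1 76.8 sz 166.1 122.0 a 2.7 mean [497.9  76.7] z med/95 7.7 15.3
orange n 3121 px [355.9 227.4] rect c 504.3 -48.9 sz 166.9 122.6 a 1.6 mean [503.8 -48.1] z med/95 7.4 15.6
white n 3022 px [306.  162.9] rect c 667.3 83.9 sz 166.5 123.5 a 1.8 mean [665.8  83.6] z med/95 7.7 15.7
(600, 720, 3)
```

View pics/crop0.png

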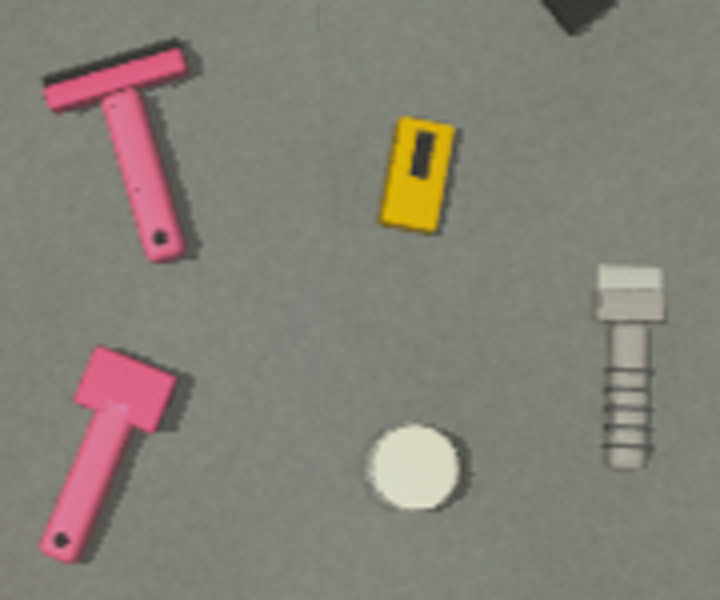

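The crop confirms the choices:
- **Wiper:** T with a black-edged long bar, top left.
- **Brush:** below the wiper, to be left alone.
- **Case:** yellow with a black catch.
- **Scraper:** ribbed, with its blade end up (+x).
- **Jar:** pale with a white cap.

The measured sizes and heights match the descriptions, and the caddy yaw is about 2.5°. I'll start with the scraper, gripping the smooth neck about 14 mm ahead of centre.

```bash
cat > go.py <<'E'
import sys
from h import *
from scipy.spatial.transform import Rotation as Ro
x,y,z,yaw=map(float,sys.argv[1:5]); s=robot.sense(); R=Ro.from_rotvec(s["orientation"]).as_matrix()
cur=np.degrees(np.arctan2(R[1,0],R[0,0])); D=np.array([x,y,z])-s["tcp_pos"]
th=np.radians(yaw); tx=D@[np.cos(th),np.sin(th),0]; ty=D@[np.sin(th),-np.cos(th),0]
print("t",round(s["time"],2),"tcp",s["tcp_pos"].round(1),"yaw",cur.round(1),"tilt",np.degrees(np.arccos(-R[2,2])).round(2),"gap",round(s["finger_gap"],1),"F",s["wrist_force"].round(1))
print("turn first az total",round((cur-yaw)/6,2),"then tool dx,dy,dz mm",round(tx,1),round(ty,1),round(-D[2],1))
E
python3 go.py 492 -419.4 110 1.2
```

```text
t 0.1 tcp [ 223.1 -529.3  230.5] yaw 22.8 tilt 0.1 gap 85.6 F [ 1.1 -1.3  0.9]
turn first az total 3.61 then tool dx,dy,dz mm 271.2 -104.2 120.5
```

jog_arm --series '[0,0,0.01,0,0,0.9,1,0,0,0.01,0,0,0.9,1,0,0,0.01,0,0,0.9,1,0,0,0.01,0,0,0.9,1,0.03,-0.012,0,0,0,0,1,0.03,-0.012,0,0,0,0,1,0.03,-0.012,0,0,0,0,1,0.03,-0.012,0,0,0,0,1]' --force 40

```text
time: 0.77
tcp_pos: [342.9, -478.4, 190.7]
orientation: [-3.14, -0.032, 0.001]
wrist_force: [0.3, -0.4, -1.3]
finger_gap: 85.2
```

jog_arm --series '[0.03,-0.012,0.02,0,0,0,1,0.03,-0.012,0.02,0,0,0,1,0.03,-0.012,0.02,0,0,0,1,0.03,-0.012,0.02,0,0,0,1,0.03,-0.008,0,0,0,0,1,0,0,0,0,0,0,1,0,0,0,0,0,0,1]'

```text
time: 1.35
tcp_pos: [492.3, -418.9, 110.1]
orientation: [-3.14, -0.039, 0.002]
wrist_force: [-0.9, -1.8, -0.7]
finger_gap: 85.1
```

```bash
python3 go.py 492 -419.4 2 1.2
```

```text
t 1.35 tcp [ 492.3 -418.9  110.1] yaw 1.4 tilt 0.08 gap 85.1 F [-0.9 -1.8 -0.7]
turn first az total 0.04 then tool dx,dy,dz mm -0.3 0.5 108.1
```

jog_arm --series '[0,0,0.03,0,0,0,1,0,0,0.03,0,0,0,1,0,0,0.03,0,0,0,1,0,0,0.01,0,0,0,1,0,0,0.007,0,0,0,1,0,0,0,0,0,0,1]'

```text
time: 1.85
tcp_pos: [489.7, -420.0, 3.4]
orientation: [-3.14, -0.033, 0.003]
wrist_force: [0.3, 0.5, -0.0]
finger_gap: 85.5
```

jog_arm --series '[0,0,0,0,0,0,0,0,0,0,0,0,0,0,0,0,0,0,0,0,0,0,0,0,0,0,0,0,0,0,0,0,0,0,0,0,0,0,0,0,0,0,0,0,0,0,0,0,0]'

```text
time: 2.43
tcp_pos: [491.5, -420.5, 5.6]
orientation: [3.14, 0.034, 0.002]
wrist_force: [-0.2, 0.0, 6.3]
finger_gap: 23.0
```

jog_arm --series '[0,0,-0.01,0,0,0,0,0,0,-0.02,0,0,0,0,0,0,-0.03,0,0,0,0,0,0,-0.03,0,0,0,0,0,0,0,0,0,0,0,0,0,0,0,0,0,0]'

```text
time: 2.93
tcp_pos: [492.2, -421.1, 96.9]
orientation: [3.138, 0.034, 0.006]
wrist_force: [-1.4, 0.4, -1.9]
finger_gap: 23.1
```

```bash
python3 go.py 512 77.4 93 2.5
python3 - <<'E'
from h import *
p,d=snap("scene","s1"); q=proj("scene",[[490,-420,60]])[0]; print(q)
x,y=q.astype(int); c=p[max(0,y-90):y+90,max(0,x-120):x+120]; cv2.imwrite("pics/s1c.png",cv2.resize(c,None,fx=3,fy=3)[:,:,::-1])
E
```

```text
t 2.93 tcp [ 492.2 -421.1   96.9] yaw 1.3 tilt 0.29 gap 23.1 F [-1.4  0.4 -1.9]
turn first az total -0.21 then tool dx,dy,dz mm 41.6 -497.2 3.9
[138.32970332 315.30439067]
```

View pics/s1c.png

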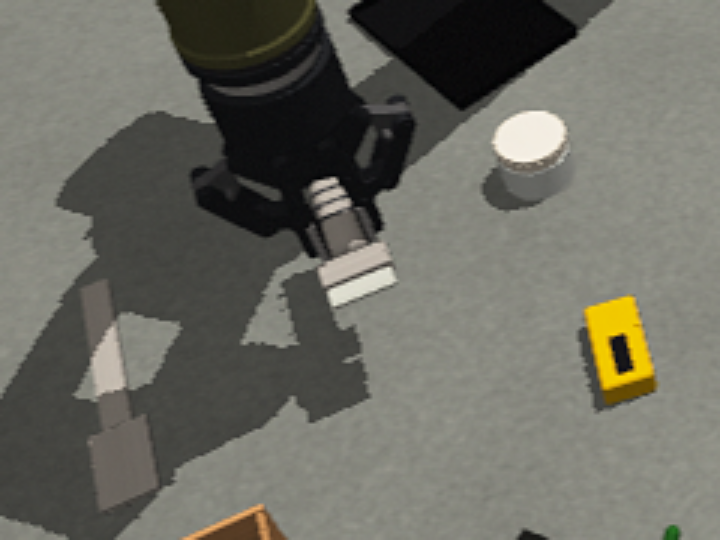

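The crop shows the scraper held level at the neck, with its tail and blade clear. Next I carry it to the blue bay.

jog_arm --series '[0,0,0,0,0,-0.2,0,0.004,-0.03,0,0,0,0,0,0.004,-0.035,0,0,0,0,0,0.004,-0.035,0,0,0,0,0,0.004,-0.035,0,0,0,0,0,0.004,-0.035,0,0,0,0,0,0.004,-0.035,0,0,0,0,0,0.004,-0.035,0,0,0,0,0]'

```text
time: 3.65
tcp_pos: [507.0, -176.8, 92.5]
orientation: [-3.139, -0.068, 0.006]
wrist_force: [1.0, 0.6, -1.8]
finger_gap: 23.2
```

jog_arm --series '[0.004,-0.035,0,0,0,0,0,0.004,-0.035,0,0,0,0,0,0.004,-0.035,0,0,0,0,0,0.002,-0.035,0,0,0,0,0,0,-0.035,0,0,0,0,0,0,-0.035,0,0,0,0,0,0,-0.03,0,0,0,0,0,0,-0.017,0,0,0,0,0]'

```text
time: 4.32
tcp_pos: [509.5, 81.3, 92.7]
orientation: [-3.14, -0.072, 0.006]
wrist_force: [0.4, -0.6, -1.8]
finger_gap: 22.8
```

```bash
python3 go.py 512 77.4 14 2.5
```

```text
t 4.32 tcp [509.5  81.3  92.7] yaw 2.6 tilt 0.24 gap 22.8 F [ 0.4 -0.6 -1.8]
turn first az total 0.02 then tool dx,dy,dz mm 2.3 4.0 78.7
```

jog_arm --series '[0.002,0.004,0.02,0,0,0,0,0,0,0.03,0,0,0,0,0,0,0.02,0,0,0,0,0,0,0.007,0,0,0,0,0,0,0.003,0,0,0,0,0,0,0,0,0,0,0]'

```text
time: 4.82
tcp_pos: [511.7, 74.3, 13.4]
orientation: [3.141, 0.068, -0.008]
wrist_force: [-0.4, 0.3, -1.4]
finger_gap: 22.9
```

```bash
python3 go.py 512 77.4 12 2.5
```

```text
t 4.82 tcp [511.7  74.3  13.4] yaw 2.5 tilt 0.28 gap 22.9 F [-0.4  0.3 -1.4]
turn first az total -0.0 then tool dx,dy,dz mm 0.5 -3.1 1.4
```

jog_arm --series '[0,0,0.001,0,0,0,0,0,0,0.001,0,0,0,0,0,0,0,0,0,0,0,0,0,0,0,0,0,0.55,0,0,0,0,0,0,0.55,0,0,0,0,0,0,0.55,0,0,0,0,0,0,0.55,0,0,0,0,0,0,0.55]'

```text
time: 5.48
tcp_pos: [513.9, 74.4, 12.4]
orientation: [-3.141, -0.067, -0.0]
wrist_force: [0.4, 0.3, -0.3]
finger_gap: 46.9
```

jog_arm --series '[0,0,-0.01,0,0,0,0.55,0,0,-0.02,0,0,0,0.55,0,0,-0.03,0,0,0,0.55,0,0,-0.03,0,0,0,1,0,0,0,0,0,0,1]'

```text
time: 5.9
tcp_pos: [517.9, 74.7, 108.2]
orientation: [-3.14, -0.067, -0.017]
wrist_force: [1.8, 0.7, 0.7]
finger_gap: 69.6
```

```bash
python3 go.py 410 -278.5 100 2.5
python3 - <<'E'
from h import *
p,d=snap("scene","s2")
c=p[200:360,240:450]; cv2.imwrite("pics/s2c.png",cv2.resize(c,None,fx=3,fy=3)[:,:,::-1])
E
```

```text
t 5.9 tcp [517.9  74.7 108.2] yaw 2.5 tilt 0.61 gap 69.6 F [1.8 0.7 0.7]
turn first az total -0.01 then tool dx,dy,dz mm -123.2 348.2 8.2
```

View pics/s2c.png

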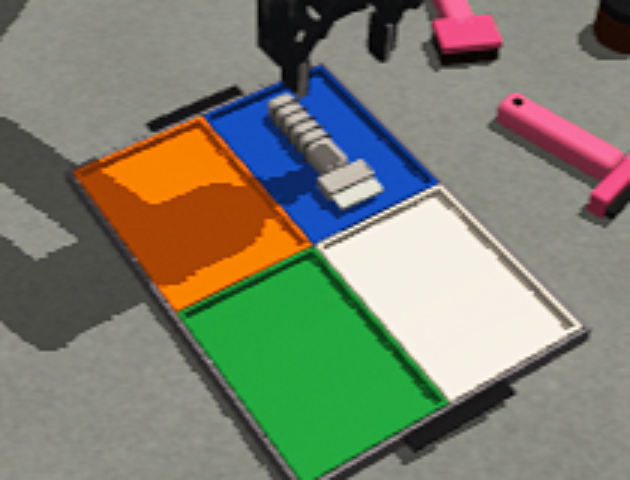

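The scraper lies flat in the blue bay, lengthwise with its blade towards the white bay. Next is the jar.

jog_arm --series '[-0.011,0.03,0,0,0,0,1,-0.011,0.032,0,0,0,0,1,-0.011,0.032,0,0,0,0,1,-0.011,0.032,0,0,0,0,1,-0.011,0.032,0,0,0,0,1,-0.011,0.032,0,0,0,0,1,-0.011,0.032,0,0,0,0,1,-0.011,0.032,0,0,0,0,1]'

```text
time: 6.62
tcp_pos: [435.2, -184.1, 101.7]
orientation: [-3.14, -0.067, 0.002]
wrist_force: [0.9, 0.1, -0.3]
finger_gap: 85.4
```

jog_arm --series '[-0.011,0.032,0,0,0,0,1,-0.011,0.032,0,0,0,0,1,-0.011,0.03,0,0,0,0,1,0,0,0,0,0,0,1,0,0,0,0,0,0,1]'

```text
time: 7.03
tcp_pos: [406.8, -279.6, 101.7]
orientation: [-3.14, -0.061, 0.001]
wrist_force: [-0.3, -0.0, 0.3]
finger_gap: 85.7
```

```bash
python3 go.py 410 -278.5 10 2.5
```

```text
t 7.03 tcp [ 406.8 -279.6  101.7] yaw 2.2 tilt 0.08 gap 85.7 F [-0.3 -0.   0.3]
turn first az total -0.04 then tool dx,dy,dz mm 3.2 -0.9 91.7
```

jog_arm --series '[0.002,-0.001,0.03,0,0,0,1,0,0,0.03,0,0,0,1,0,0,0.02,0,0,0,1,0,0,0.01,0,0,0,1,0,0,0.007,0,0,0,1,0,0,0,0,0,0,1,0,0,0,0,0,0,0.3,0,0,0,0,0,0,0.3]'

```text
time: 7.7
tcp_pos: [410.4, -277.2, 5.9]
orientation: [3.14, 0.068, 0.001]
wrist_force: [-0.4, -0.4, 0.2]
finger_gap: 64.2
```

jog_arm --series '[0,0,0,0,0,0,0.3,0,0,0,0,0,0,0.3,0,0,0,0,0,0,0.3,0,0,0,0,0,0,0.3]'

```text
time: 8.03
tcp_pos: [410.6, -277.7, 6.5]
orientation: [3.14, 0.067, 0.003]
wrist_force: [1.2, 2.1, 7.4]
finger_gap: 54.4
```

jog_arm --series '[0,0,-0.01,0,0,0,0.3,0,0,-0.02,0,0,0,0.3,0,0,-0.03,0,0,0,0.3,0,0,-0.03,0,0,0,0.3,0,0,0,0,0,0,0.3]'

```text
time: 8.45
tcp_pos: [412.7, -279.9, 100.5]
orientation: [3.134, 0.067, 0.012]
wrist_force: [1.2, -1.1, -0.2]
finger_gap: 55.0
```

```bash
python3 go.py 504 -48.5 95 2.5
python3 - <<'E'
from h import *
p,d=snap("scene","s3"); q=proj("scene",[[410,-278,80]])[0]; print(q)
x,y=q.astype(int); c=p[max(0,y-70):y+70,max(0,x-90):x+90]; cv2.imwrite("pics/s3c.png",cv2.resize(c,None,fx=3,fy=3)[:,:,::-1])
E
```

```text
t 8.45 tcp [ 412.7 -279.9  100.5] yaw 2.4 tilt 0.59 gap 55.0 F [ 1.2 -1.1 -0.2]
turn first az total -0.01 then tool dx,dy,dz mm 101.3 -227.2 5.5
[191.39517999 258.72226703]
```

View pics/s3c.png

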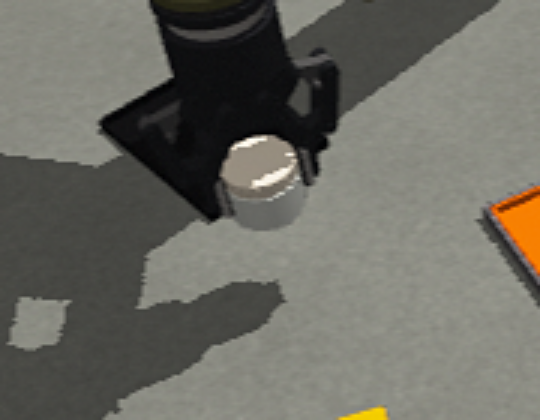

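The jar is held upright between the pads. Carrying it to the orange bay.

jog_arm --series '[0.013,-0.028,0,0,0,0,0.3,0.013,-0.03,0,0,0,0,0.3,0.013,-0.03,0,0,0,0,0.3,0.013,-0.03,0,0,0,0,0.3,0.013,-0.03,0,0,0,0,0.3,0.013,-0.03,0,0,0,0,0.3,0.013,-0.03,0,0,0,0,0.3,0.01,-0.02,0,0,0,0,0.3]'

```text
time: 9.17
tcp_pos: [500.4, -42.6, 94.2]
orientation: [-3.14, -0.068, 0.003]
wrist_force: [1.1, 0.1, -0.5]
finger_gap: 55.0
```

jog_arm --series '[0,0,0,0,0,0,0.3,0,0,0.03,0,0,0,0.3,0,0,0.03,0,0,0,0.3,0,0,0.015,0,0,0,0.3,0,0,0.005,0,0,0,0.3,0,0,0,0,0,0,0.3]'

```text
time: 9.67
tcp_pos: [498.7, -45.4, 13.9]
orientation: [-3.14, -0.067, 0.007]
wrist_force: [0.2, -0.3, -0.8]
finger_gap: 54.8
```

```bash
python3 go.py 504 -48.5 12 2.5
```

```text
t 9.67 tcp [498.7 -45.4  13.9] yaw 2.4 tilt 0.27 gap 54.8 F [ 0.2 -0.3 -0.8]
turn first az total -0.01 then tool dx,dy,dz mm 5.2 3.3 1.9
```

jog_arm --series '[0,0,0.001,0,0,0,0.3,0,0,0,0,0,0,0.3,0,0,0,0,0,0,0.85,0,0,0,0,0,0,0.85,0,0,0,0,0,0,0.85,0,0,0,0,0,0,0.85,0,0,0,0,0,0,0.85]'

```text
time: 10.25
tcp_pos: [501.1, -45.3, 14.5]
orientation: [3.141, 0.067, 0.001]
wrist_force: [-0.4, -0.3, 0.1]
finger_gap: 72.7
```

jog_arm --series '[0,0,-0.01,0,0,0,0.85,0,0,-0.02,0,0,0,0.85,0,0,-0.03,0,0,0,0.85,0,0,-0.03,0,0,0,1,0,0,0,0,0,0,1]'

```text
time: 10.67
tcp_pos: [504.8, -45.9, 109.3]
orientation: [3.139, 0.067, 0.016]
wrist_force: [0.6, 0.8, 0.2]
finger_gap: 85.5
```

```bash
python3 go.py 596.3 -281.7 100 -8.5
python3 - <<'E'
from h import *
p,d=snap("scene","s4")
c=p[200:360,240:450]; cv2.imwrite("pics/s4c.png",cv2.resize(c,None,fx=3,fy=3)[:,:,::-1])
E
```

```text
t 10.67 tcp [504.8 -45.9 109.3] yaw 2.5 tilt 0.58 gap 85.5 F [0.6 0.8 0.2]
turn first az total 1.83 then tool dx,dy,dz mm 125.4 219.7 9.3
```

View pics/s4c.png

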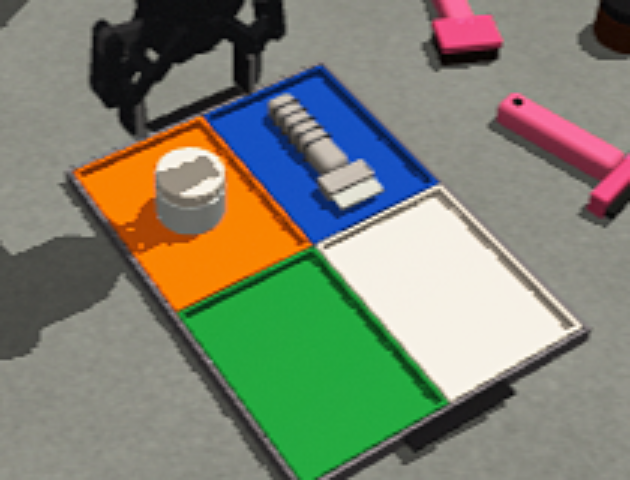

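The jar stands upright in the orange bay. Next is the yellow case, which lies at about -9° yaw.

jog_arm --series '[0,0,0,0,0,0.95,1,0,0,0,0,0,0.95,1,0.018,0.031,0,0,0,0,1,0.018,0.031,0,0,0,0,1,0.018,0.031,0,0,0,0,1,0.018,0.031,0,0,0,0,1,0.018,0.031,0,0,0,0,1,0.018,0.031,0,0,0,0,1]'

```text
time: 11.38
tcp_pos: [578.1, -247.0, 102.7]
orientation: [-3.131, 0.245, 0.004]
wrist_force: [0.5, 0.2, 0.9]
finger_gap: 85.5
```

jog_arm --series '[0.017,0.033,0,0,0,0,1,0,0,0.02,0,0,0,1,0,0,0.02,0,0,0,1,0,0,0,0,0,0,1,0,0,0,0,0,0,1]'

```text
time: 11.8
tcp_pos: [588.2, -280.0, 61.7]
orientation: [-3.129, 0.245, 0.009]
wrist_force: [0.6, 0.3, -1.0]
finger_gap: 85.1
```

```bash
python3 go.py 596.3 -281.7 4 -9
```

```text
t 11.8 tcp [ 588.2 -280.    61.7] yaw -9.0 tilt 0.35 gap 85.1 F [ 0.6  0.3 -1. ]
turn first az total 0.01 then tool dx,dy,dz mm 8.3 0.4 57.7
```

jog_arm --series '[0.006,0,0.025,0,0,0,1,0,0,0.02,0,0,0,1,0,0,0.011,0,0,0,1,0,0,0,0,0,0,1,0,0,0,0,0,0,0,0,0,0,0,0,0,0,0,0,0,0,0,0,0,0,0,0,0,0,0,0]'

```text
time: 12.47
tcp_pos: [597.1, -282.4, 9.8]
orientation: [3.131, -0.245, 0.004]
wrist_force: [-0.5, -0.2, -0.2]
finger_gap: 38.2
```

jog_arm --series '[0,0,0,0,0,0,0,0,0,0,0,0,0,0,0,0,0,0,0,0,0]'

```text
time: 12.72
tcp_pos: [597.3, -282.5, 9.9]
orientation: [3.131, -0.245, 0.004]
wrist_force: [-0.0, 1.0, 5.9]
finger_gap: 34.7
```

jog_arm --series '[0,0,-0.01,0,0,0,0,0,0,-0.02,0,0,0,0,0,0,-0.03,0,0,0,0,0,0,-0.03,0,0,0,0,0,0,0,0,0,0,0]'

```text
time: 13.13
tcp_pos: [600.0, -284.1, 105.4]
orientation: [3.127, -0.245, 0.016]
wrist_force: [1.9, -1.5, 0.9]
finger_gap: 35.1
```

```bash
python3 go.py 667.3 83.9 90 2.5
python3 - <<'E'
from h import *
p,d=snap("scene","s5"); q=proj("scene",[[590,-281,80]])[0]; print(q)
x,y=q.astype(int); c=p[max(0,y-70):y+70,max(0,x-90):x+90]; cv2.imwrite("pics/s5c.png",cv2.resize(c,None,fx=3,fy=3)[:,:,::-1])
E
```

```text
t 13.13 tcp [ 600.  -284.1  105.4] yaw -8.9 tilt 0.65 gap 35.1 F [ 1.9 -1.5  0.9]
turn first az total -1.91 then tool dx,dy,dz mm 83.3 -364.7 15.4
[218.58714621 317.77699052]
```

View pics/s5c.png

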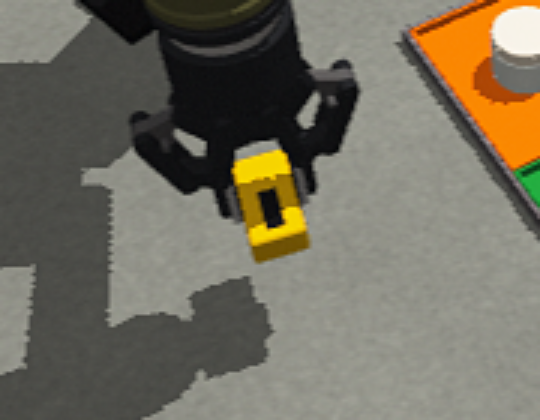

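The case is held level. Carrying it to the white bay.

jog_arm --series '[0,0,0,0,0,-0.95,0,0,0,0,0,0,-0.95,0,0.007,-0.03,0,0,0,0,0,0.007,-0.03,0,0,0,0,0,0.007,-0.03,0,0,0,0,0,0.007,-0.03,0,0,0,0,0,0.007,-0.03,0,0,0,0,0,0.007,-0.03,0,0,0,0,0]'

```text
time: 13.85
tcp_pos: [629.5, -98.8, 97.4]
orientation: [-3.14, -0.067, 0.004]
wrist_force: [0.4, 0.3, -0.2]
finger_gap: 35.2
```

jog_arm --series '[0.007,-0.03,0,0,0,0,0,0.007,-0.03,0,0,0,0,0,0.007,-0.03,0,0,0,0,0,0.007,-0.03,0,0,0,0,0,0.007,-0.03,0,0,0,0,0,0.007,-0.03,0,0,0,0,0,0,0,0,0,0,0,0,0,0,0,0,0,0,0]'

```text
time: 14.52
tcp_pos: [664.0, 83.2, 97.3]
orientation: [3.141, 0.072, -0.003]
wrist_force: [-0.4, 0.0, -0.4]
finger_gap: 34.8
```

```bash
python3 go.py 667.3 83.9 17 2.5
```

```text
t 14.52 tcp [664.   83.2  97.3] yaw 2.6 tilt 0.11 gap 34.8 F [-0.4  0.  -0.4]
turn first az total 0.02 then tool dx,dy,dz mm 3.3 -0.6 80.3
```

jog_arm --series '[0,0,0.03,0,0,0,0,0,0,0.03,0,0,0,0,0,0,0.015,0,0,0,0,0,0,0.005,0,0,0,0,0,0,0.002,0,0,0,0,0,0,0,0,0,0,0,0,0,0,0,0,0,0]'

```text
time: 15.1
tcp_pos: [664.1, 79.8, 16.5]
orientation: [3.14, 0.065, -0.001]
wrist_force: [-0.9, 0.3, 2.3]
finger_gap: 34.4
```

Light contact with the floor (about 2 N up). Releasing.

jog_arm --series '[0,0,0,0,0,0,0.65,0,0,0,0,0,0,0.65,0,0,0,0,0,0,0.65,0,0,0,0,0,0,0.65,0,0,0,0,0,0,0.65]'

```text
time: 15.52
tcp_pos: [664.9, 81.2, 16.2]
orientation: [3.141, 0.067, 0.0]
wrist_force: [0.4, 0.5, 0.3]
finger_gap: 55.6
```

jog_arm --series '[0,0,-0.01,0,0,0,0.65,0,0,-0.02,0,0,0,0.65,0,0,-0.03,0,0,0,0.65,0,0,-0.03,0,0,0,1,0,0,0,0,0,0,1,0,0,0,0,0,0,1]'

```text
time: 16.02
tcp_pos: [666.9, 81.5, 109.7]
orientation: [-3.141, -0.067, -0.01]
wrist_force: [-0.8, -0.2, -0.3]
finger_gap: 85.6
```

```bash
python3 - <<'E'
from h import *
f=np.load("pics/top0.npz"); p=f["p"]; hsv=cv2.cvtColor(p,cv2.COLOR_RGB2HSV)
m=(hsv[:,:,1]>90)&(hsv[:,:,0]>150)
# handle pixels only: rows below bar
v,u=np.nonzero(m); k=(u>205)&(u<255)&(v>182)&(v<208); 
P=cast("top",np.c_[u[k],v[k]],24)[:,:2]
vx,vy,x0,y0=cv2.fitLine(P.astype(np.float32),cv2.DIST_HUBER,0,.01,.01).ravel(); print("handle yaw",np.degrees(np.arctan2(vy,vx)),x0,y0)
k=(u>205)&(u<255)&(v>155)&(v<182); k&=((v-170)+ (u-229)*0.25<7)
P=cast("top",np.c_[u[k],v[k]],22)[:,:2]; r=cv2.minAreaRect(P.astype(np.float32)); print("bar",r)
E
python3 go.py 607 268 100 17
```

```text
handle yaw 22.84808 576.7723 258.7811
bar ((637.230712890625, 278.9916687011719), (27.388124465942383, 91.20480346679688), 18.4652156829834)
t 16.02 tcp [666.9  81.5 109.7] yaw 2.5 tilt 0.36 gap 85.6 F [-0.8 -0.2 -0.3]
turn first az total -2.42 then tool dx,dy,dz mm -2.7 -195.9 9.7
```

jog_arm --series '[0,0,0,0,0,-0.9,1,0,0,0,0,0,-0.9,1,0,0,0,0,0,-0.85,1,0,-0.039,0,0,0,0,1,0,-0.039,0,0,0,0,1,0,-0.039,0,0,0,0,1,0,-0.039,0,0,0,0,1,0,-0.03,0,0,0,0,1]'

```text
time: 16.68
tcp_pos: [603.9, 260.0, 105.0]
orientation: [-3.101, -0.502, 0.005]
wrist_force: [0.3, 0.6, -0.5]
finger_gap: 85.0
```

jog_arm --series '[0.004,-0.01,0.02,0,0,0,1,0,0,0.02,0,0,0,1,0,0,0,0,0,0,1,0,0,0,0,0,0,1]'

```text
time: 17.02
tcp_pos: [604.7, 268.1, 64.2]
orientation: [3.1, 0.502, -0.009]
wrist_force: [0.8, 0.3, 0.5]
finger_gap: 85.6
```

```bash
python3 go.py 607 269 4 18.4
```

```text
t 17.02 tcp [604.7 268.1  64.2] yaw 18.4 tilt 0.32 gap 85.6 F [0.8 0.3 0.5]
turn first az total -0.0 then tool dx,dy,dz mm 2.5 -0.2 60.2
```

jog_arm --series '[0.003,0,0.025,0,0,0,1,0,0,0.022,0,0,0,1,0,0,0.011,0,0,0,1,0,0,0,0,0,0,1,0,0,0,0,0,0,0,0,0,0,0,0,0,0,0,0,0,0,0,0,0,0,0,0,0,0,0,0]'

```text
time: 17.68
tcp_pos: [610.7, 269.8, 9.8]
orientation: [-3.101, -0.501, -0.004]
wrist_force: [0.2, -0.3, -0.2]
finger_gap: 38.6
```

jog_arm --series '[0,0,0,0,0,0,0,0,0,0,0,0,0,0,0,0,0,0,0,0,0]'

```text
time: 17.93
tcp_pos: [610.6, 269.9, 9.6]
orientation: [-3.101, -0.501, -0.004]
wrist_force: [-0.1, -1.0, 6.5]
finger_gap: 25.0
```

jog_arm --series '[0,0,-0.01,0,0,0,0,0,0,-0.02,0,0,0,0,0,0,-0.03,0,0,0,0,0,0,-0.03,0,0,0,0,0,0,0,0,0,0,0,0,0,0,0,0,0,0]'

```text
time: 18.43
tcp_pos: [611.2, 270.2, 101.0]
orientation: [-3.1, -0.501, -0.008]
wrist_force: [-0.4, 0.0, -0.1]
finger_gap: 25.0
```

```bash
python3 go.py 689.4 -39.8 90 2.5
python3 - <<'E'
from h import *
p,d=snap("scene","s6"); q=proj("scene",[[605,270,80]])[0]; print(q)
x,y=q.astype(int); c=p[max(0,y-70):y+70,max(0,x-90):x+90]; cv2.imwrite("pics/s6c.png",cv2.resize(c,None,fx=3,fy=3)[:,:,::-1])
E
```

```text
t 18.43 tcp [611.2 270.2 101. ] yaw 18.4 tilt 0.28 gap 25.0 F [-0.4  0.  -0.1]
turn first az total 2.64 then tool dx,dy,dz mm 64.6 313.1 11.0
[439.71483859 229.45748706]
```

View pics/s6c.png

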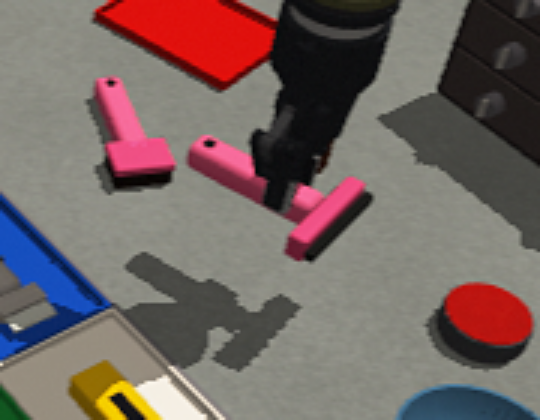

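The wiper is held level. Carrying it to the green bay, with the TCP about 20 mm ahead of the wiper centre.

jog_arm --series '[0,0,0,0,0,0.9,0,0,0,0,0,0,0.9,0,0,0,0,0,0,0.85,0,0.008,0.03,0,0,0,0,0,0.008,0.035,0,0,0,0,0,0.008,0.035,0,0,0,0,0,0.008,0.035,0,0,0,0,0,0.008,0.035,0,0,0,0,0]'

```text
time: 19.15
tcp_pos: [655.3, 99.9, 95.9]
orientation: [3.141, 0.068, -0.007]
wrist_force: [0.4, -0.3, -1.6]
finger_gap: 25.0
```

jog_arm --series '[0.008,0.035,0,0,0,0,0,0.008,0.035,0,0,0,0,0,0.008,0.035,0,0,0,0,0,0.003,0.038,0,0,0,0,0,0,0,0,0,0,0,0,0,0,0,0,0,0,0]'

```text
time: 19.65
tcp_pos: [688.7, -42.9, 95.9]
orientation: [-3.14, -0.061, 0.007]
wrist_force: [-0.1, 0.1, -0.1]
finger_gap: 25.4
```

```bash
python3 go.py 692.4 -39.6 17 2.5
```

```text
t 19.65 tcp [688.7 -42.9  95.9] yaw 2.2 tilt 0.24 gap 25.4 F [-0.1  0.1 -0.1]
turn first az total -0.05 then tool dx,dy,dz mm 3.9 -3.1 78.9
```

jog_arm --series '[0.003,-0.002,0.03,0,0,0,0,0,0,0.03,0,0,0,0,0,0,0.01,0,0,0,0,0,0,0.005,0,0,0,0,0,0,0.003,0,0,0,0,0,0,0,0,0,0,0,0,0,0,0,0,0,0]'

```text
time: 20.23
tcp_pos: [693.9, -37.8, 21.5]
orientation: [3.141, 0.068, 0.003]
wrist_force: [0.9, 0.8, -1.3]
finger_gap: 24.9
```

```bash
python3 go.py 692.4 -39.6 16 2.5
```

```text
t 20.23 tcp [693.9 -37.8  21.5] yaw 2.5 tilt 0.11 gap 24.9 F [ 0.9  0.8 -1.3]
turn first az total -0.0 then tool dx,dy,dz mm -1.6 1.7 5.5
```

jog_arm --series '[0,0,0.002,0,0,0,0,0,0,0.002,0,0,0,0,0,0,0,0,0,0,0,0,0,0,0,0,0,0]'

```text
time: 20.57
tcp_pos: [693.1, -38.3, 16.8]
orientation: [3.141, 0.067, 0.001]
wrist_force: [-0.2, 0.5, -1.7]
finger_gap: 25.0
```

jog_arm --series '[0,0,0.001,0,0,0,0,0,0,0,0,0,0,0,0,0,0,0,0,0,0.5,0,0,0,0,0,0,0.5,0,0,0,0,0,0,0.5,0,0,0,0,0,0,0.5,0,0,0,0,0,0,0.5]'

```text
time: 21.15
tcp_pos: [692.9, -38.2, 15.1]
orientation: [-3.141, -0.067, 0.0]
wrist_force: [0.1, -0.0, 0.6]
finger_gap: 42.6
```

jog_arm --series '[0,0,-0.01,0,0,0,0.5,0,0,-0.02,0,0,0,0.5,0,0,-0.03,0,0,0,0.5,0,0,-0.04,0,0,0,0.5,0,0,-0.04,0,0,0,1,0,0,-0.03,0,0,0,1,0,0,0,0,0,0,1]'

```text
time: 21.73
tcp_pos: [697.8, -38.7, 195.0]
orientation: [3.139, 0.067, 0.024]
wrist_force: [1.3, 0.4, 1.3]
finger_gap: 77.1
```

jog_arm --series '[-0.03,0.03,0,0,0,0,1,-0.03,0.035,0,0,0,0,1,-0.03,0.035,0,0,0,0,1,-0.03,0.035,0,0,0,0,1,-0.03,0.035,0,0,0,0,1,-0.03,0.035,0,0,0,0,1,-0.03,0.035,0,0,0,0,1,0,0.035,0,0,0,0,1]'

```text
time: 22.4
tcp_pos: [505.4, -299.8, 185.2]
orientation: [-3.138, -0.066, 0.009]
wrist_force: [-0.1, 0.5, -0.4]
finger_gap: 85.4
```

jog_arm --series '[0,0.035,0,0,0,0,1,0,0.035,0,0,0,0,1,0,0.035,0,0,0,0,1,0,0.035,0,0,0,0,1,0,0.035,0,0,0,0,1,0,0.035,0,0,0,0,1,0,0,0,0,0,0,1]'

```text
time: 22.98
tcp_pos: [520.2, -517.8, 184.8]
orientation: [3.136, 0.06, 0.001]
wrist_force: [0.8, -0.1, 0.6]
finger_gap: 85.7
```

Run:
```python
from h import *
p,d=snap("top","f"); snap("scene","f"); np.savez("pics/topf.npz",p=p,d=d)
cv2.imwrite("pics/topfc.png",cv2.resize(p[110:290,150:400],None,fx=3,fy=3,interpolation=cv2.INTER_CUBIC)[:,:,::-1])
```

```text
(no output)
```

View pics/topfc.png

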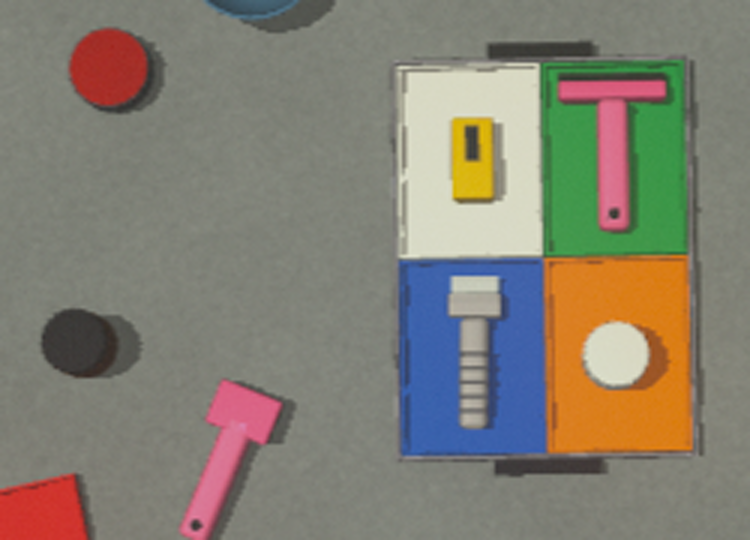

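View pics/scene_f.png

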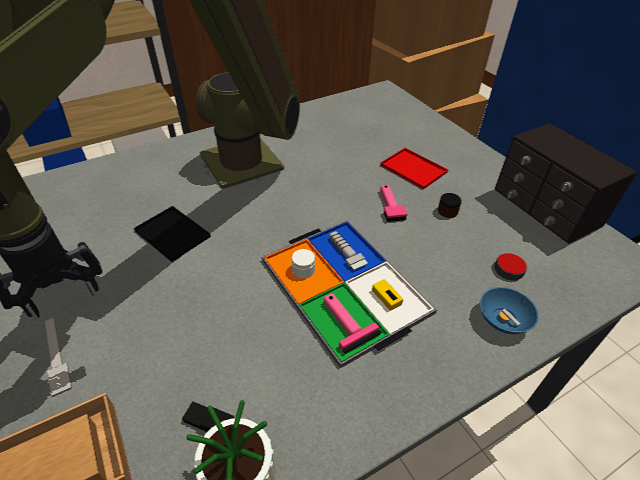

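All four lie in their own bays, and the brush and brown jar look unmoved. I'll measure offsets, flatness and the look-alikes' shift before handing in.

Run:
```python
from h import *
f=np.load("pics/topf.npz"); p,d=f["p"],f["d"]; C=cloud("top",d); Z=C[:,:,2]
g=np.load("pics/top0.npz")["p"]
hs=lambda q:[cv2.cvtColor(q,cv2.COLOR_RGB2HSV)[:,:,i].astype(int) for i in range(3)]
H,S,V=hs(p); H0,S0,V0=hs(g)
def big(m,box):
    o=np.zeros((480,640),np.uint8); x0,y0,x1,y1=box; o[y0:y1,x0:x1]=m[y0:y1,x0:x1]
    n,l,st,_=cv2.connectedComponentsWithStats(o); return l==1+np.argmax(st[1:,4])
th=np.radians(2.4); A=np.array([[np.cos(th),np.sin(th)],[-np.sin(th),np.cos(th)]])
B={"wiper":(672.4,-40.5),"scraper":(498.1,76.8),"jar":(504.3,-48.5),"blades":(667.3,83.9)}
pink=(S>90)&(H>150)
M={"wiper":(big(pink,(330,125,385,195)),31),"scraper":(big((S<70)&(V>95),(290,198,325,258)),25),
"jar":(big((V>150)&(S<60),(335,205,380,250)),52),"blades":(big((S>120)&(H>15)&(H<35),(290,140,325,185)),29)}
for k,(m,z) in M.items():
    v,u=np.nonzero(m); P=cast("top",np.c_[u,v],z)[:,:2]; r=cv2.minAreaRect(P.astype(np.float32))
    zz=Z[m]; q=C[m]; q=q[np.abs(q[:,2]-np.median(zz))<6]; pl=np.linalg.lstsq(np.c_[q[:,:2],np.ones(len(q))],q[:,2],rcond=None)[0]
    print(k,"off",(A@(np.array(r[0])-B[k])).round(1),"sz",np.round(r[1],1),"a",round(r[2],1),"z med",np.median(zz).round(1),"slope",pl[:2].round(3))
for n,b,m0,m1,z in (("brush",(205,230,250,295),(S0>90)&(H0>150),pink,24),("cream",(160,210,192,240),V0<70,V<70,45)):
    c=[cast("top",np.c_[np.nonzero(big(m,b))[::-1]],z)[:,:2].mean(0) for m in (m0,m1)]; print(n,"shift",(c[1]-c[0]).round(2))
s=robot.sense(); print(s["time"],s["finger_gap"],np.abs(s["joint_velocities"]).max())
```

```text
wiper off [-2.5  3. ] sz [125.4  88.9] a 1.6 z med 29.8 slope [-0.01  -0.007]
scraper off [ 2.3 -2.5] sz [127.   43.1] a 1.7 z med 24.2 slope [-0.036  0.   ]
jar off [-5.4  4. ] sz [49.9 49.7] a 1.5 z med 52.2 slope [-0.005 -0.003]
blades off [-3.2 -4.6] sz [69.3 33. ] a 1.7 z med 29.1 slope [ 0.004 -0.005]
brush shift [0.12 0.06]
cream shift [-0.04 -0.04]
23.0833 85.34360036947618 0.044355046980227665
```

All offsets are within tolerance. The wiper is about +1 mm along once its rubber edge is counted and 3 mm across, and the tops sit at the expected heights. I'm handing in.

```bash
python3 -c "
from rig import robot
print(robot.hand_in())"
```

```text
the job is handed in; nothing more can be done
None
```

I put the scraper, jar, yellow case and wiper into the blue, orange, white and green bays in turn. I let go of each, moved the arm clear and handed in at about 23 s of the 96 s allowed. The hand-in reports no verdict.

Last checks, from the top camera:

| Thing | Offset from bay centre, along / across (mm) | Yaw relative to bay | Top height (mm) |
|---|---|---|---|
| Wiper | about +1 / 3 | about 1° | 30 |
| Scraper | 2 / -2.5 | about 1° | 24 |
| Jar | -5 / 4 | not applicable (round) | 52 |
| Case | -3 / -5 | about 1° | 29 |

- **Heights:** all four match resting on the bay floor.
- **Tilt:** the wiper, jar and case show no tilt above 0.01. The scraper's surface fit slopes by 0.036, which I put down to its thinner blade end rather than real tilt. That is still under the 0.08 limit.
- **Look-alikes:** the brush and brown jar shifted 0.1 mm or less.
- **Failed or disagreeing checks:** no final check failed. Before the wiper grasp, the handle-line fit gave 23° and the cross-bar 18.5°. I used the cross-bar value because the handle's visible side biases the fit, and the grip held.

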